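# Lock back the belt tensioner

### The job

Lock the engraver's belt tensioner back so that a new belt can go on: take the locking pin from its stand, put it through the eye of the sprung tension wheel, and with it swing the wheel round anticlockwise, feeling gently for the hidden lock hole in the ring below. Push the pin fully home there and let go, so that it alone holds the wheel back. Never force the pin (no more than 40 N on it), never let the wheel snap back, and leave the other things on the bench where they are.

Things in the scene. Friction and masses are not known exactly. Their poses are not given: they have to be found in the camera images.
- tensioner: Belt tensioner, fixed to the bench: blue base plate 170 x 150 x 8 mm with, stacked on one vertical axis, a dark steel index ring (148 mm across, flat top face 28 mm above the bench) and over it the aluminium tension wheel (148 mm across, 12 mm thick, underside 30 mm, top face 42 mm above the bench). Origin on the axis at bench level, z up.
- ring_top (a point): Point on the axis at the index ring's top face (28 mm above the bench). The ring has one blind lock hole, 12 mm across, 17 mm deep, centred 55 mm from the axis as the eye is. The wheel hides it: it lies between 0.5 and 1.05 rad of wheel turn from rest, different every time, so it must be felt for; elsewhere the pin just slides on the flat ring.
- axis (a point): Point on the wheel's vertical axis at the height of the wheel's top face (42 mm above the bench).
- wheel (a joint): Turn of the wheel in rad: 0 at rest on its stop, growing anticlockwise seen from above, end stop 1.3. A spring drives it back: 0.07 N m at rest plus 0.18 N m per rad (3 to 5 N at the eye near the lock hole). Only the pin in the lock hole holds it. On top: across from the eye, 45 mm from the axis, a black roller 40 mm across, 18 mm high; a central hub 20 mm across, 8 mm high.
- eye (a point): Centre of the wheel's eye at its top face: a 12 mm through hole in a brass square, 55 mm from the axis. Moves with the wheel. Straight under it, 14 mm below the wheel's top face, is the index ring. Under the spring the eye drags on the pin, so pushing it down takes 5 to 10 N.
- pin: Loose locking pin, about 80 g, upright in its stand. From the tip up: steel shank 10 mm across, 26 mm long (last 3 mm taper to 6 mm); steel collar 22 mm across, 4 mm thick; red square grip 16 x 16 x 40 mm (30 to 70 mm above the tip). Origin at the tip, z up the pin, x and y square to the grip. Tip height: on the ring 28 mm; fully home 16 mm, collar on the wheel's top face.
- pin_tip (a point): Tip of the pin's foot (the pin's origin).
- stand: Grey block 56 x 56 x 40 mm fixed to the bench, with a 12 mm hole 32 mm deep in the middle of its top; the pin stands in it with its collar on the top face (tip 14 mm above the bench). Origin at the centre of its underside.
- spare_roller: Bystander: loose black spare roller, 40 mm across, 21 mm high, origin under its centre.
- knife: Bystander: yellow utility knife, 185 mm long, 20 mm high, origin under the middle of its handle.
- rule: Bystander: steel rule 300 x 30 x 4 mm, origin under its centre, long way y.
- clear_stack: Bystander: stack of clear acrylic sign blanks about 100 x 100 mm, 42 mm high, origin under its middle.
- amber_stack: Bystander: stack of amber acrylic sign blanks about 100 x 100 mm, 32 mm high, origin under its middle.
- gold_blank: Bystander: one flat gold acrylic blank about 100 x 95 x 5 mm, origin under its middle.
- driver: Bystander: screwdriver with orange handle, 200 mm long, 26 mm high, origin under its middle.

How it is judged (in metres and radians):
On the way, in this order (a step that is already met when the one before it is completed fails the run):
1. the pin stands through the eye of the wheel (horizontal distance between pin_tip and eye below 0.004 m and z of pin_tip in the frame of tensioner below 0.036 m), for 0.1 s.
2. the wheel is swung back against its spring with the pin in its eye (horizontal distance between pin_tip and eye below 0.005 m and z of pin_tip in the frame of tensioner below 0.036 m and value of joint wheel above 0.4 rad), for 0.1 s.
At the end, for the whole second after the job is handed in: The pin is home in the lock hole through the wheel's eye: its collar within 3.5 mm of the wheel's top face, its tip within 4 mm of the eye's centre line, upright within 0.2 rad, at rest and released, the wheel held turned by more than 0.42 rad (z of pin_tip in the frame of tensioner below 0.0195 m and horizontal distance between pin_tip and eye below 0.004 m and value of joint wheel above 0.42 rad and angle between pin's own z axis and vertical below 0.2 rad and linear speed of pin below 0.02 m/s); the robot touches nothing.
It fails at once if the pin is forced: more than 40 N between it and the tensioner (contact force between pin and tensioner above 40 N).
It fails at once if the wheel snaps back (faster than 2.5 rad/s towards rest) (velocity of joint wheel below -2.5 rad/s).
It fails at once if another thing on the bench is moved by more than 20 mm (distance of any of spare_roller, knife, rule, clear_stack, amber_stack, gold_blank, driver from where it was at the start of the episode above 0.02 m).
It also fails if it takes over 72 s, if anything falls off the work surface, if the arm or the gripper's body presses on something with over 40 N, if the wrist force passes 120 N, or if a joint passes its speed limit or range.

### The arm

A 6-joint arm with a two-finger parallel gripper is mounted at the origin on the work surface. World frame = base frame: x ahead of the robot, y to its left, z up, the work surface at z = 0. Lengths are in mm, angles in rad, forces in N, time in s.
With the tool pointing down it reaches from about 300 to 775 mm from the base axis. Payload 14.6 kg.
Tool frame: the origin (TCP) lies on the centre line of the jaws, within the pads' length; the fingertips stand 19 mm ahead of it and the grasp point (between the pads) is the TCP (bot.tip_reach is the distance from the TCP to the fingertips, in mm); z points along the fingers, y is the line along which they close (so a half turn about z gives the same grasp; the last joint's range is limited). The gripper opens to 85 mm and grips with 20 to 120 N. Pads are 22 mm wide; open, the fingers measure 114 mm over their backs; the gripper's body (76 mm by 85 mm) begins 54 mm behind the grasp point. The pads swing forward as they close: fully open they stand 13 mm farther back than shut.
Start: joints at [1.277, 0.3, 1.521, -0, 1.321, -0.067], TCP at [123.671, 535.906, 250.281] pointing down, gripper open.
Joint ranges: [-3.03, 3.03], [-0.79, 2.21], [0.23, 2.52], [-1.04, 4.18], [0, 3.07], [-2.55, 2.55]. Speed limits (rad/s): [2.22, 2.22, 2.57, 3.14, 3.14, 3.14].

### API

Orientations are given as a unit quaternion [w, x, y, z].
In Python, from rig import bot gives the robot as it stands. Calls block until the motion is done:
- bot.move_to(position, orientation): joint-space move of the TCP to a pose.
- bot.servo_line(position, attitude=None, speed=150, until_force=None): straight line of the TCP; attitude=None keeps the orientation; speed is the mean speed in mm/s. With until_force (N) it stops when the force on the tool has changed by that much, and returns True; else False.
- bot.move_joints(angles): joint-space move.
- bot.move_gripper(opening, grip_force=None): finger opening in mm; grip_force is the grip in N (None keeps the last); returns when the fingers have stopped.
- bot.dwell(seconds).
- bot.ik(position, orientation): joint angles nearest the present ones, or None.
- bot.read_state(): the state.
- bot.read_camera(name): name is "scene" or "top" or "wrist"; returns a dict with "image" (480x640x3 uint8, blue, green, red), "depth" (480x640 float32, mm along the optical axis (not along the pixel's ray), 0 where there is no reading), "fovy" (degrees; the focal length in pixels is half the picture's height over the tangent of half this angle, whatever the lens; pixels are square), "cx", "cy" (the principal point, pixels), "eye" and "attitude" of the camera in the world; the wrist camera has in their place "mount" (4x4, takes a point from camera to tool coordinates, whose origin is the TCP and whose axes are the flange's). Camera axes: x right, y down, z forward; pixel columns grow to the right and rows downward; lengths in mm; the calibration is good to about 2 mm. A picture is of the moment at which its call begins: read the wrist's pose just before it.
A pose or a line that the arm cannot do raises bot.MotionError and nothing moves.
- bot.finish_job(): hands the job in; it is judged then, once.
The state is a dict: "clock": time; "joint_positions": joint angles; "qvel": joint speeds; "effort": joint torques, N m; "ee_pos": TCP position; "tool_rot": TCP orientation; "ft_force": force on the tool from outside, world axes, zero at the start; "moment": the same for the moment, N m; "grip_width": finger opening in mm; "grip_force": force on a finger pad.
Only numpy, scipy, OpenCV 4.12 (cv2) and the standard library are available. Lean on these libraries where they do the work, as an engineer would, in place of code of your own. Each camera call takes 0.05 s, during which the arm holds its last target. There are 200 camera calls.

## Working session

There is one attempt and no reset: what is moved stays moved. The work goes in short steps, each a Python script; the robot and the scene stay as the last script left them, time stands still between calls to the robot, and variables do not carry over. Pictures are saved under pics/ and viewed, at most 10 in all, crops included, and the job is handed in when it is done.

```bash
mkdir -p pics; ls; python3 - <<'E'
from rig import bot
import cv2,numpy as np
for n in("top","scene"):
    c=bot.read_camera(n); cv2.imwrite(f"pics/{n}0.png",c["image"]); np.save(f"pics/{n}0.npy",c["depth"])
    print(n,c["fovy"],c["cx"],c["cy"],c["eye"],c["attitude"])
s=bot.read_state(); print(s)
E
```

```text
pics
top 56.47803726831695 319.5451793695265 239.8713772283103 [ 441.70730506   20.24685357 1225.99371439] [ 0.0182463  -0.69895367  0.71424762 -0.03132369]
scene 52.93972563613097 318.3914735826009 236.20362350156995 [967.39865589 840.76435339 660.31032173] [-0.12335388  0.20548622  0.85684026 -0.45649096]
{'clock': 0.1, 'joint_positions': array([ 1.27737881e+00,  3.00414347e-01,  1.52153815e+00,  1.67946790e-05,
        1.32072655e+00, -6.66087035e-02]), 'qvel': array([-3.05243741e-05, -8.22874063e-04,  9.22485533e-04, -1.19637615e-03,
        1.23349037e-04,  1.21493851e-03]), 'effort': array([ 2.27288336e-03, -5.44374633e+01, -3.62376308e+01,  1.48072104e-05,
        3.02624707e-03,  6.33387708e-05]), 'ee_pos': array([123.6232993 , 535.71872007, 249.77060087]), 'tool_rot': array([-1.05259389e-04,  1.13163542e-01,  9.93576226e-01, -5.32965873e-04]), 'ft_force': array([ 0.55863672, -0.09710378, -0.36196464]), 'moment': array([ 0.00085214, -0.01359655,  0.02803515]), 'grip_force': 0.0, 'grip_width': 85.61414271476279}
```

View pics/top0.png

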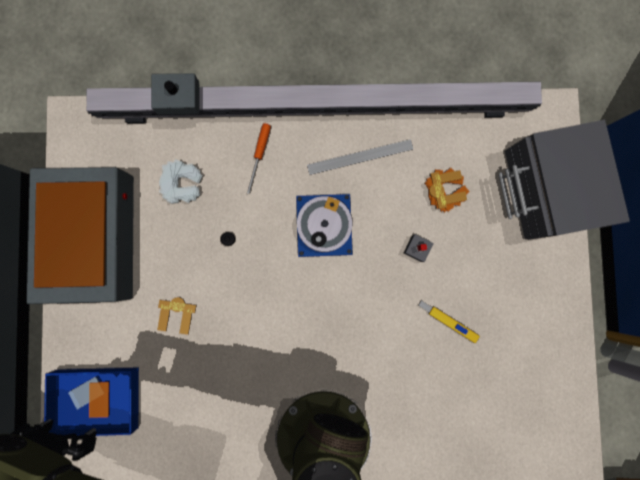

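View pics/scene0.png

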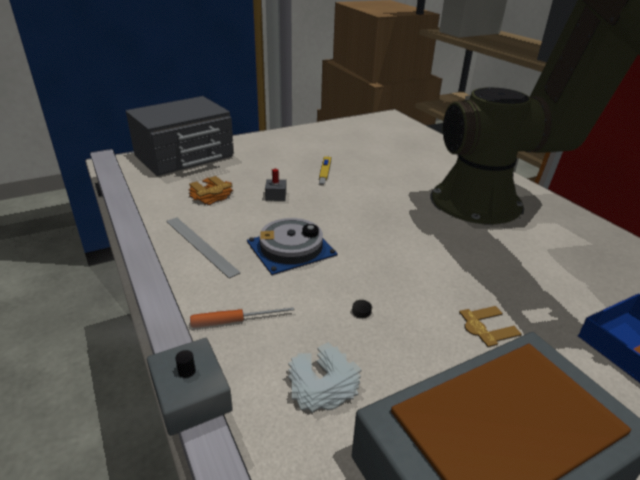

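Top view: hub about (324,224), eye (332,205), roller (319,239), pin head (424,246), stand (419,248). I'll cast these to the world and take wrist views above them.

```bash
cat > h.py <<'E'
from rig import bot
import numpy as np, cv2
from scipy.spatial.transform import Rotation as R
def rot(q): return R.from_quat(np.roll(q,-1))
def quat(r): return np.roll(r.as_quat(),1)
def down(yaw): # tool y axis (closing line) at world angle yaw
    y=np.array([np.cos(yaw),np.sin(yaw),0]); z=np.array([0,0,-1.])
    return quat(R.from_matrix(np.c_[np.cross(y,z),y,z]))
def snap(n,f=None):
    s=bot.read_state(); c=bot.read_camera(n)
    if n=="wrist":
        T=np.eye(4); T[:3,:3]=rot(s["tool_rot"]).as_matrix(); T[:3,3]=s["ee_pos"]; T=T@c["mount"]
        c["o"],c["M"]=T[:3,3],T[:3,:3]
    else: c["o"],c["M"]=np.array(c["eye"]),rot(c["attitude"]).as_matrix()
    if f: cv2.imwrite(f"pics/{f}.png",c["image"])
    return c
def ray(c,uv,z):
    f=240/np.tan(np.radians(c["fovy"])/2); uv=np.atleast_2d(uv).astype(float)
    d=np.c_[(uv[:,0]-c["cx"])/f,(uv[:,1]-c["cy"])/f,np.ones(len(uv))]@c["M"].T
    return c["o"]+d*((z-c["o"][2])/d[:,2])[:,None]
E
python3 - <<'E'
from h import *
np.set_printoptions(precision=1,suppress=True)
c=snap("top")
hub,eye,rol,pin,st=[ray(c,p,z)[0] for p,z in(((324,224),50),((332,205),42),((319,239),60),((424,246),84),((419,248),40))]
print(hub,eye,rol,pin,st,np.hypot(*(eye-hub)[:2]))
s=bot.read_state(); print(bot.tip_reach)
w=snap("wrist"); print(w["mount"],w["fovy"])
# look: camera centred over each
m=np.array(w["mount"])
for n,p in(("tens",hub),("pin",pin)):
    q=down(np.pi/2); Rm=rot(q).as_matrix()
    g=p.copy(); g[2]=300
    # offset so camera ray hits p
    d=Rm@m[:3,2]; o=Rm@m[:3,3]
    g[:2]=p[:2]-o[:2]-d[:2]/d[2]*(p[2]-(300+o[2]))
    print(n,g); bot.move_to(g,q); bot.dwell(.3); w=snap("wrist","w_"+n)
    import pickle; pickle.dump(w,open(f"pics/{n}.pkl","wb"))
print(bot.read_state()["clock"])
E
```

```text
[565.9 -15.2  50. ] [617.3 -38.   42. ] [525.7  -0.9  60. ] [ 500.3 -269.9   84. ] [ 497.5 -267.5   40. ] 56.25316488531547
19.0
[[   0.    -0.9   -0.3   83.8]
 [   1.     0.    -0.    -0.9]
 [   0.    -0.3    0.9 -124.6]
 [   0.     0.     0.     1. ]] 58.521160633512565
tens [520.2 -13.9 300. ]
pin [ 466.3 -268.7  300. ]
4.3333
```

View pics/w_tens.png

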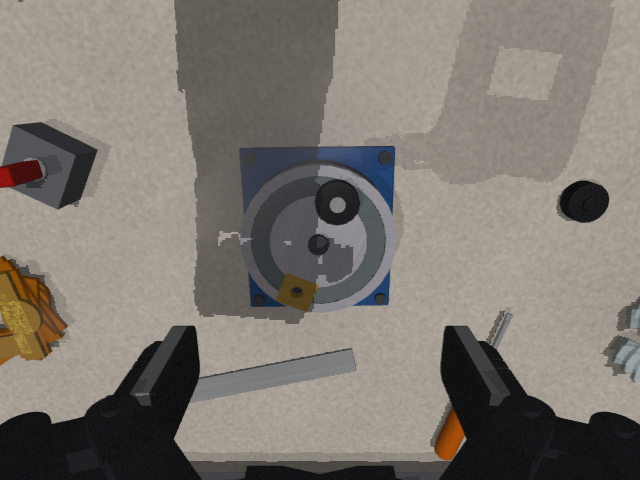

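View pics/w_pin.png

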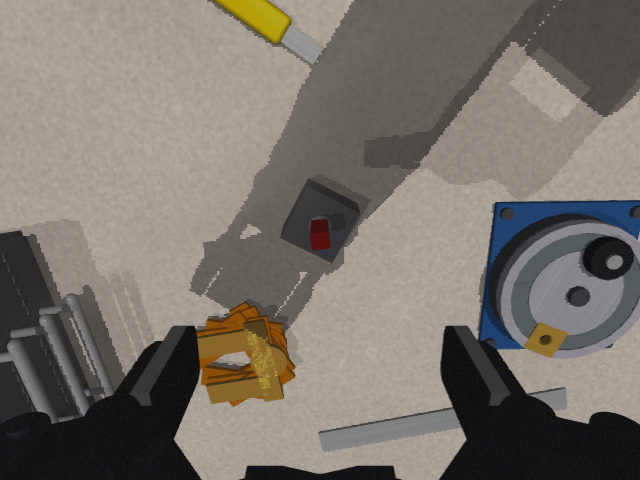

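Wrist views: tensioner with eye hole about (297,292), hub (318,243), roller (337,202); pin grip about (320,233) on the stand (321,220). I'll refine with masks and check closely.

```bash
python3 - <<'E'
from h import *
import pickle
np.set_printoptions(precision=1,suppress=True)
w=pickle.load(open("pics/tens.pkl","rb")); im=w["image"]; hsv=cv2.cvtColor(im,cv2.COLOR_BGR2HSV)
def big(m,box):
    k=np.zeros(m.shape,np.uint8); x0,y0,x1,y1=box; k[y0:y1,x0:x1]=m[y0:y1,x0:x1]
    return max(cv2.findContours(k,0,1)[0],key=cv2.contourArea)
br=cv2.inRange(hsv,(12,120,60),(32,255,255)); c=big(br,(260,260,340,330))
r=cv2.minAreaRect(c); print("brass",r, ray(w,cv2.boxPoints(r),42))
g=cv2.cvtColor(im,6)
hole=cv2.inRange(g,0,60); hole=big(hole,(288,284,306,300)); (u,v),rad=cv2.minEnclosingCircle(hole); print("hole",u,v,rad,ray(w,(u,v),42)); 
print("brass centre",ray(w,r[0],42))
hb=big(cv2.inRange(g,0,85),(304,230,332,257)); r=cv2.minEnclosingCircle(hb); print("hub",r,ray(w,r[0],50))
# base plate corner outline
bl=cv2.inRange(hsv,(100,120,40),(125,255,255)); c=big(bl,(220,130,420,320)); r=cv2.minAreaRect(cv2.convexHull(c)); print("plate",r,ray(w,r[0],8),ray(w,cv2.boxPoints(r),8))
t=cv2.resize(im[150:320,235:405],(510,510),interpolation=cv2.INTER_CUBIC)
p=pickle.load(open("pics/pin.pkl","rb")); im=p["image"]; hsv=cv2.cvtColor(im,cv2.COLOR_BGR2HSV)
m=cv2.inRange(hsv,(0,120,30),(8,255,255))|cv2.inRange(hsv,(172,120,30),(180,255,255))
c=big(m,(270,170,370,270)); print("red",cv2.minAreaRect(c),c[:,0].tolist()); print("V",im[212:252:2,320,2])
t2=cv2.resize(im[205:260,295:350],(286,286),interpolation=cv2.INTER_NEAREST)
t3=cv2.resize(im[170:270,270:370],(224,224)); o=np.zeros((510,796,3),np.uint8); o[:,:510]=t; o[:286,510:796]=t2; o[286:,510:734]=t3
cv2.imwrite("pics/crop.png",o)
E
```

```text
brass ((296.91094970703125, 292.40411376953125), (35.22938537597656, 29.377330780029297), 20.556045532226562) [[630.9 -59.1  42. ]
 [601.3 -48.1  42. ]
 [614.4 -16.1  42. ]
 [644.7 -26.4  42. ]]
hole 296.1666564941406 292.5 6.346587181091309 [[622.7 -38.2  42. ]]
brass centre [[622.6 -37.4  42. ]]
hub ((317.5, 243.0), 18.741764068603516) [[568.1 -17.   50. ]]
plate ((366.1929626464844, 177.59617614746094), (53.89420700073242, 64.99427032470703), 2.0454084873199463) [[515.   30.5   8. ]] [[546.8   3.4   8. ]
 [482.8   4.7   8. ]
 [484.6  56.2   8. ]
 [548.8  57.6   8. ]]
red ((319.0243835449219, 234.2195281982422), (29.595651626586914, 19.215089797973633), 83.6598129272461) [[322, 219], [321, 220], [320, 220], [319, 220], [318, 220], [317, 220], [316, 220], [315, 220], [314, 220], [313, 220], [312, 221], [311, 221], [311, 222], [311, 223], [311, 224], [311, 225], [311, 226], [311, 227], [311, 228], [311, 229], [311, 230], [310, 231], [310, 232], [310, 233], [310, 234], [310, 235], [310, 236], [310, 237], [310, 238], [310, 239], [310, 240], [311, 241], [311, 242], [311, 243], [311, 244], [311, 245], [311, 246], [311, 247], [312, 248], [312, 249], [313, 249], [314, 249], [315, 249], [316, 249], [317, 249], [318, 249], [319, 249], [320, 249], [321, 248], [322, 248], [323, 248], [324, 248], [325, 248], [326, 248], [327, 248], [328, 248], [329, 247], [329, 246], [329, 245], [329, 244], [329, 243], [329, 242], [329, 241], [329, 240], [329, 239], [329, 238], [329, 237], [328, 236], [328, 235], [328, 234], [328, 233], [328, 232], [328, 231], [328, 230], [328, 229], [327, 228], [327, 227], [327, 226], [327, 225], [327, 224], [327, 223], [327, 222], [327, 221], [326, 220], [326, 219], [325, 219], [324, 219], [323, 219]]
V [55 55 75 81 60 62 63 63 61 58 75 88 86 84 86 87 86 88 82 52]
```

View pics/crop.png

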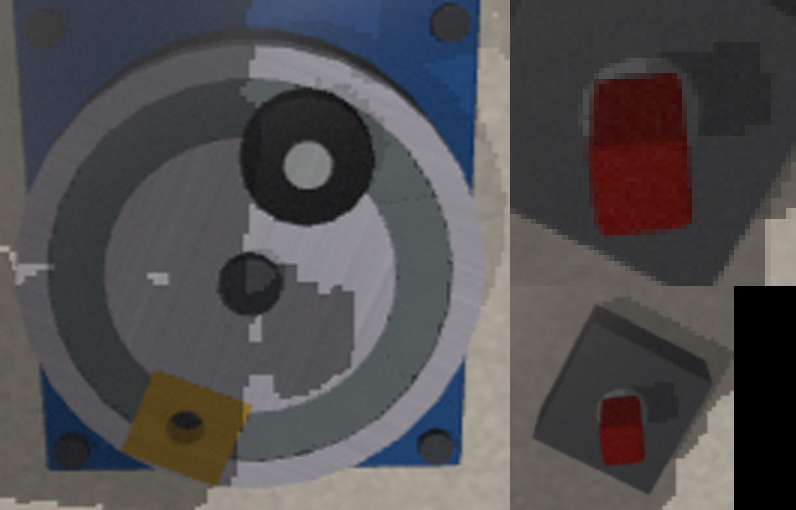

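Crop: bright red square is the pin's top face (px ~(320,241) in the pin view, dark red is its near side), eye hole ~(297,292). Hovering over the pin for a second look.

```bash
python3 - <<'E'
from h import *
import pickle
np.set_printoptions(precision=1,suppress=True)
p=pickle.load(open("pics/pin.pkl","rb")); a=ray(p,(320,241),84)[0]; print(a)
q=down(1.69); bot.move_to([a[0],a[1],150],q); bot.dwell(.4)
w=snap("wrist","hover"); im=w["image"]
hsv=cv2.cvtColor(im,cv2.COLOR_BGR2HSV)
m=cv2.inRange(hsv,(0,120,30),(8,255,255))|cv2.inRange(hsv,(172,120,30),(180,255,255))
c=max(cv2.findContours(m,0,1)[0],key=cv2.contourArea); x,y,ww,h=cv2.boundingRect(c); print(x,y,ww,h)
print(im[y:y+h:3,x+ww//2,2]); pickle.dump(w,open("pics/hover.pkl","wb"))
cv2.imwrite("pics/hoverc.png",cv2.resize(im[y-60:y+h+40,x-60:x+ww+60],None,fx=2,fy=2))
print("off",x-60,y-60)
E
```

```text
[ 500.8 -269.    84. ]
306 236 33 54
[67 69 69 68 67 68 68 67 71 73 72 73 74 73 75 75 74 73]
off 246 176
```

View pics/hoverc.png

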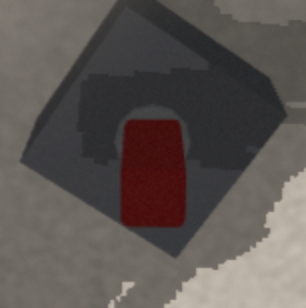

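Grip is square to the tool; top face ~ px x 306–339, y 260–290, centre (322.5,275). Grasp it.

```bash
python3 - <<'E'
from h import *
import pickle
np.set_printoptions(precision=1,suppress=True)
w=pickle.load(open("pics/hover.pkl","rb")); b=ray(w,[(322.5,275),(306.5,275),(339,275)],84); print(b)
b=b[0]; assert np.hypot(b[0]-500.8,b[1]+269)<6
b[:2]=(b[:2]+[500.8,-269])/2 if 0 else b[:2]
q=down(1.69)
bot.servo_line([b[0],b[1],110],q,100); bot.move_gripper(45)
print(bot.servo_line([b[0],b[1],68],q,60,until_force=8))
bot.move_gripper(0,30); s=bot.read_state(); print(s["ee_pos"],s["grip_width"],s["grip_force"],s["ft_force"])
bot.move_gripper(0,80); s=bot.read_state(); print(s["ee_pos"],s["grip_width"],s["grip_force"],s["ft_force"])
f=bot.servo_line([b[0],b[1],140],q,80); s=bot.read_state(); print(s["ee_pos"],s["grip_width"],s["ft_force"],s["clock"])
w=snap("wrist","held"); pickle.dump(w,open("pics/held.pkl","wb"))
E
```

```text
[[ 500.6 -269.1   84. ]
 [ 501.5 -276.9   84. ]
 [ 499.7 -261.2   84. ]]
False
[ 500.8 -269.2   68.4] 15.654589257683455 30.251432061195374 [-0.7  1.4  3.4]
[ 500.8 -269.3   68.5] 15.17718431705399 77.8468930721283 [-1.1  1.3  5.6]
[ 500.4 -269.   139.4] 15.192629137852178 [ 0.8  0.1 -1.5] 8.95
```

View pics/held.png

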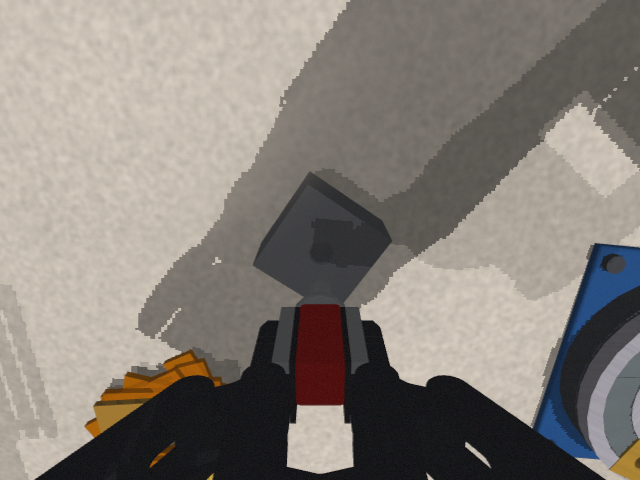

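Pin is held; the stand hole it left shows at ~(323,250). Going to the same height above the eye, the eye should appear at that same pixel: direct alignment.

```bash
python3 - <<'E'
from h import *
import pickle
np.set_printoptions(precision=1,suppress=True)
h=pickle.load(open("pics/held.pkl","rb")); g=cv2.cvtColor(h["image"],6)
print(ray(h,(322,250),40), "shank axis x from pre-grasp 500.6,-269.1")
q=down(1.69)
bot.servo_line([500.6,-269.1,160],q,120); bot.move_to([621,-37.8,160],q); bot.servo_line([621,-37.8,142],q,60); bot.dwell(.4)
s=bot.read_state(); print(s["ee_pos"],s["clock"])
w=snap("wrist"); pickle.dump(w,open("pics/eye.pkl","wb"))
a=cv2.resize(h["image"][200:310,260:390],None,fx=3,fy=3,interpolation=2); b=cv2.resize(w["image"][200:310,260:390],None,fx=3,fy=3,interpolation=2)
a=cv2.convertScaleAbs(a,alpha=2)
cv2.imwrite("pics/cmp.png",np.hstack([a,b]))
E
```

```text
[[ 499.2 -269.1   40. ]] shank axis x from pre-grasp 500.6,-269.1
[621.  -37.8 142.2] 11.1833
```

View pics/cmp.png

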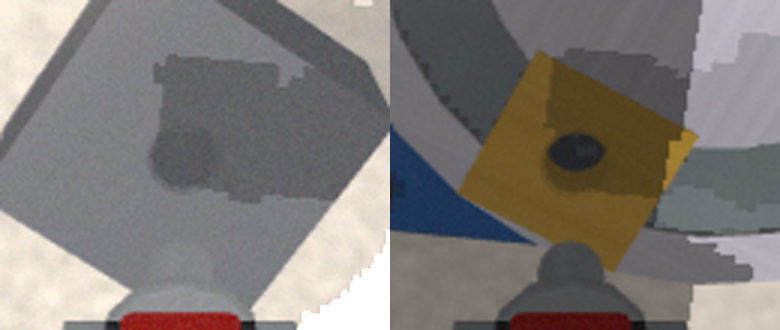

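Stand hole at crop (183,158), eye at (186,163) (full px ≈ (322,254)): offset ~0.5–1 mm, giving the eye at (622.4,-37.5), agreeing with the earlier measurement. Now insert.

```bash
python3 - <<'E'
from h import *
import pickle
np.set_printoptions(precision=2,suppress=True)
w=pickle.load(open("pics/tens.pkl","rb")); r=ray(w,(337.3,205),60)[0]; e=np.array([622.4,-37.5])
d=e-r[:2]; print("roller",r,np.hypot(*d),np.degrees(np.arctan2(d[1],d[0])))
q=down(1.69)
bot.servo_line([*e,104],q,60); bot.dwell(.2); print(bot.read_state()["ee_pos"],bot.read_state()["ft_force"])
print(bot.servo_line([*e,83.5],q,15,until_force=8)); bot.dwell(.2)
s=bot.read_state(); print(s["ee_pos"],s["ft_force"],s["moment"],s["clock"])
E
```

```text
roller [529.3   0.4  60. ] 100.51973303498332 -22.149824670033205
[622.56 -37.54 104.43] [-0.39  0.17 -0.8 ]
False
[622.42 -37.49  83.56] [-0.24 -0.1  -0.62] [ 0.05 -0.03  0.04] 13.9333
```

In with no resistance. Swing to 0.42 rad, watching radial/tangential force.

```bash
cat >> h.py <<'E'
A0=np.radians(-21.8); AX=np.array([622.4,-37.5])-55*np.array([np.cos(A0),np.sin(A0)]); Q=down(1.69)
def P(th,z,r=55.): return [AX[0]+r*np.cos(A0+th),AX[1]+r*np.sin(A0+th),z]
def F(th,s):
    a=A0+th; f=s["ft_force"]; return np.array([f[0]*np.cos(a)+f[1]*np.sin(a),-f[0]*np.sin(a)+f[1]*np.cos(a),f[2]])
E
python3 - <<'E'
from h import *
np.set_printoptions(precision=2,suppress=True)
for th in np.arange(.06,.421,.06):
    bot.servo_line(P(th,83.5),Q,25); s=bot.read_state(); f=F(th,s); print(round(th,2),f,s["ee_pos"]-P(th,83.5))
    if abs(f[:2]).max()>15: break
bot.dwell(.2);s=bot.read_state(); print(F(th,s),s["ee_pos"]-P(th,83.5),s["clock"])
E
```

```text
0.06 [-0.47 -1.68 -0.1 ] [0.03 0.06 0.03]
0.12 [-2.01 -1.14  0.02] [-0.03  0.14 -0.02]
0.18 [-0.67 -2.59 -0.47] [-0.03  0.15 -0.05]
0.24 [-0.63 -2.75 -1.63] [ 0.02  0.11 -0.02]
0.3 [ 0.28 -1.57 -1.38] [0.05 0.11 0.01]
0.36 [-0.69 -2.23 -1.33] [0.08 0.14 0.04]
0.42 [ 0.56 -2.35 -1.08] [0.07 0.14 0.06]
[-0.06 -2.87 -0.84] [ 0.07 -0.02  0.06] 16.1167
```

```bash
python3 - <<'E'
from h import *
np.set_printoptions(precision=2,suppress=True)
th=.46; bot.servo_line(P(th,83.5),Q,25); bot.dwell(.15)
print(bot.servo_line(P(th,79),Q,8,until_force=5)); s=bot.read_state(); z=z0=s["ee_pos"][2]; print("contact",z0,F(th,s),s["clock"])
z-=.1; found=False
while th<1.1 and not found:
    th+=.015; bot.servo_line(P(th,z),Q,12); s=bot.read_state(); f=F(th,s)
    print(round(th,3),round(z,2),round(s["ee_pos"][2],2),f)
    if abs(f).max()>20: print("high"); break
    if f[2]<3: z-=.25
    elif f[2]>9: z+=.15
    found = z<z0-1.3
print(found,th,z,s["clock"])
E
```

```text
True
contact 82.3709331816525 [-0.21 -0.48  4.22] 16.85
0.475 82.27 82.46 [ 0.96 -2.83  2.64]
0.49 82.02 82.4 [ 0.9  -5.44  5.47]
0.505 82.02 82.39 [-0.38 -4.55  5.43]
0.52 82.02 82.43 [-0.01 -5.48  5.49]
0.535 82.02 82.4 [-0.16 -5.83  4.71]
0.55 82.02 82.41 [ 0.47 -5.53  5.47]
0.565 82.02 82.38 [-0.74 -6.31  4.45]
0.58 82.02 82.41 [-1.93 -6.    5.03]
0.595 82.02 82.39 [-0.17 -5.99  5.78]
0.61 82.02 82.4 [ 0.05 -6.61  5.44]
0.625 82.02 82.38 [ 0.47 -5.62  4.07]
0.64 82.02 82.39 [-0.08 -5.15  4.48]
0.655 82.02 82.36 [-0.12 -5.61  4.3 ]
0.67 82.02 82.31 [-0.99 -4.62  4.28]
0.685 82.02 82.23 [ 1.98 -4.67  4.87]
0.7 82.02 82.0 [ 2.33 -4.34  2.98]
0.715 81.77 81.72 [ 3.33 -3.74  0.89]
0.73 81.52 81.51 [ 3.78 -3.87  1.83]
0.745 81.27 81.31 [ 2.78 -4.01  1.66]
True 0.7450000000000002 81.02093318165251 21.6083
```

The tip began dropping at ~0.67 rad, so the hole centre is ~0.73. Pushing down there with a guard.

```bash
python3 - <<'E'
from h import *
np.set_printoptions(precision=2,suppress=True)
th=.735; r=55.
bot.servo_line(P(th,81),Q,10); bot.dwell(.1)
for z in np.arange(80,69.3,-1):
    hit=bot.servo_line(P(th,z,r),Q,12,until_force=14); s=bot.read_state(); f=F(th,s)
    print(z,hit,round(s["ee_pos"][2],2),f)
    if hit or f[2]>18 or abs(f[:2]).max()>18: break
print(s["clock"])
E
```

```text
80.0 False 79.9 [ 4.   -2.19  1.56]
79.0 False 78.9 [ 3.88 -2.58  0.86]
78.0 False 77.85 [ 5.78 -2.27  1.8 ]
77.0 False 76.84 [ 5.74 -1.8   1.18]
76.0 False 75.89 [ 5.61 -1.88  1.67]
75.0 False 74.87 [ 5.59 -0.77  2.19]
74.0 False 73.88 [ 5.33 -1.54  1.96]
73.0 False 72.86 [ 5.99 -1.08  3.45]
72.0 False 71.84 [ 5.99 -0.89  2.88]
71.0 False 70.88 [ 6.46 -0.92  3.32]
70.0 False 70.5 [3.56 0.36 7.94]
24.7083
```

It's home (12 mm below the ring contact height). Release gently and check.

```bash
python3 - <<'E'
from h import *
np.set_printoptions(precision=2,suppress=True)
bot.servo_line(P(.73,70.1),Q,10); s=bot.read_state(); print(s["ee_pos"],F(.73,s))
bot.move_gripper(18,20); bot.dwell(.2); bot.move_gripper(40); bot.dwell(.2)
bot.servo_line(P(.73,120),Q,60); bot.servo_line([500,P(.73,0)[1],260],Q,150); bot.dwell(.4)
w=snap("wrist","end"); print(bot.read_state()["clock"])
E
```

```text
[623.11   2.13  70.47] [4.36 1.53 8.2 ]
28.7417
```

View pics/end.png

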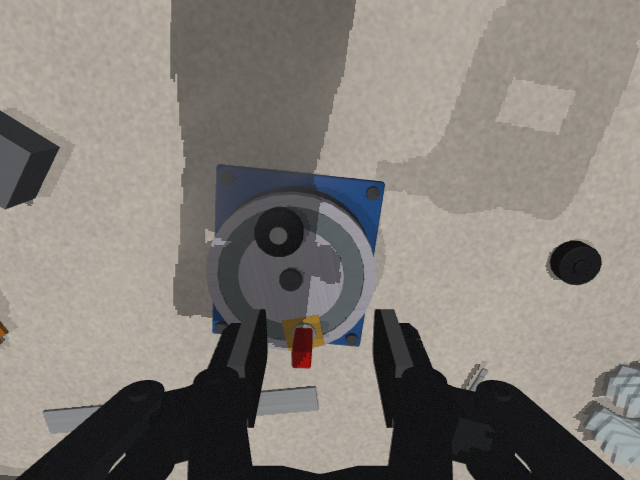

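The pin stands alone in the brass eye (≈(304,345)), and the wheel is held turned (roller now at (279,231), left of the hub at (290,279)). The collar is on the wheel and the gripper is clear, so I'm handing in.

```bash
python3 -c "
from rig import bot
print(bot.finish_job())"
```

```text
the job is handed in; nothing more can be done
None
```

The job is handed in: the locking pin is fully home in the lock hole at about 0.73 rad and alone holds the wheel back. The tool force never read above about 9 N, the gripper is clear, and it took about 29 s; no verdict came back.

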